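# Press a bearing cup home with the ratchet bar press, then back the jaw off

### The arm

A 7-joint arm with a two-finger parallel gripper is mounted at the origin on a cart in front of the work surface, level with it; the furniture and walls round the work are solid. World frame = base frame: x ahead of the robot, y to its left, z up, the work surface at z = 0. Lengths are in mm, angles in rad, forces in N, time in s.
With the tool pointing down it reaches from about 400 to 750 mm from the base axis. Payload 19.5 kg.
Tool frame: the origin (TCP) lies at the very end of the fingers, on their centre line; the grasp point (between the pads) lies 19 mm behind it; z points along the fingers, y is the line along which they close (so a half turn about z gives the same grasp; the last joint's range is limited). The gripper opens to 85 mm and grips with 20 to 120 N. Pads are 22 mm wide; open, the fingers measure 114 mm over their backs; the gripper's body (76 mm by 85 mm) begins 54 mm behind the grasp point. The pads swing forward as they close: fully open they stand 13 mm farther back than shut.
Start: joints at [1.097, 0.707, -0.028, 1.485, 0.022, 0.951, -0.075], TCP at [240.631, -522.199, 231.268] pointing down, gripper open.
Joint ranges: [-2.71, 2.71], [-0.32, 2.16], [-1.57, 1.52], [0, 2.45], [-1.46, 4.6], [0, 2.02], [-2.83, 2.83]. Speed limits (rad/s): [1.89, 1.89, 2.57, 2.57, 3.01, 3.01, 3.01].

### API

Orientations are given as a unit quaternion [w, x, y, z].
In Python, from workcell import arm gives the robot as it stands. Calls block until the motion is done:
- arm.movep(position, orientation): joint-space move of the TCP to a pose.
- arm.move_linear(position, rate=150, rotation=None): straight line of the TCP; rotation=None keeps the orientation; rate is the mean speed in mm/s.
- arm.move_joints(angles): joint-space move.
- arm.gripper_to(opening): finger opening in mm; the grip force is fixed at half the most; returns when the fingers have stopped.
- arm.dwell(seconds).
- arm.solve_ik(position, orientation): joint angles nearest the present ones, or None.
- arm.observe(): the state.
- arm.capture(name): name is "scene" or "top"; returns the picture (480x640x3 uint8, red, green, blue); there is no depth.
- arm.camera_info(name): a dict with "fov_y" (degrees; the focal length in pixels is half the picture's height over the tangent of half this angle, whatever the lens; pixels are square), "cx", "cy" (the principal point, pixels), "distortion" ([k1, k2, p1, p2, k3] as OpenCV has them; the pictures are not rectified), "xyz" and "orientation" of the camera in the world. Camera axes: x right, y down, z forward; pixel columns grow to the right and rows downward; lengths in mm; the calibration is good to about 2 mm. A picture is of the moment at which its call begins. camera_info takes no time and is no camera call.
A pose or a line that the arm cannot do raises arm.PlanningError and nothing moves.
- arm.hand_in(): hands the job in; it is judged then, once.
The state is a dict: "time": time; "q": joint angles; "joint_velocities": joint speeds; "joint_efforts": joint torques, N m; "tcp_pos": TCP position; "tool_rot": TCP orientation; "contact_force": force on the tool from outside, world axes, zero at the start; "wrist_torque": the same for the moment, N m; "gripper_width": finger opening in mm; "grasp_force": force on a finger pad.
Only numpy, scipy, OpenCV 4.12 (cv2) and the standard library are available. Lean on these libraries where they do the work, as an engineer would, in place of code of your own. Each camera call takes 0.05 s, during which the arm holds its last target. There are 200 camera calls.

### The job

Press the bearing cup fully home into the tube with the bar press: pump its black trigger pad with full strokes until the cup's shoulder sits tight against the end of the tube, and stop as soon as the trigger goes stiff so that the cup is not overloaded. Then press the release lever down and, keeping it pressed, slide the carriage all the way back to its rear stop, and let go. Work gently, do not touch the cup itself, and leave the bottle, the tin and the hub shell where they stand.

Things in the scene. Friction and masses are not known exactly. Their poses are not given: they have to be found in the camera images.
- press: Ratchet bar press screwed down on a wooden board 330 x 100 x 12 mm; it cannot move. Origin: underside of the board. Its +x runs along the bar, the way the jaw advances (to the tube); z is up. The toothed bar's top is at z = 50 mm, press axis at z = 88 mm, tops of jaw and carriage at most 121 mm. A grey tube stub (outer diameter 42) is fixed at the +x end.
- trigger_pad (a point): Middle of the top of the black trigger pad (42 along x, 30 across, 8 thick), 94 mm above the board's underside when let up, behind (-x of) the carriage and riding on it. Pushed down about 31 mm at most; its spring lifts it again. Press it straight down: it drifts up to 12 mm toward -x under the fingertip, and its hard plastic is slick (friction about 0.12). It sits 6 to 9 mm further on after each stroke.
- trigger (a joint): Trigger angle, rad: 0 let up, 0.36 fully down (0.087 m lever). A stroke moves the carriage forward 6 to 9 mm; the first third is idle. Force on the pad: 2 to 5 N free, 5 to 8 N while the cup is driven in; once the cup is home it climbs with the stroke past 10 N (stop there); past about 13 N the cup is overloaded (the presser is sprung at 2.6 N/mm; load = pad force x 2.4 less 5 N).
- release (a joint): Release lever angle, rad: 0.03 to 0.09 at rest (it bobs as the ratchet clicks), 0.2 fully down. The pawl lets go above about 0.12. It takes 3 to 5 N on the pad, up to about 7 N if the presser is still loaded.
- carriage (a joint): How far the carriage with its jaw stands forward of the rear stop, m: 0 at the stop, 0.075 at most. Forward it ratchets; backward it is locked unless the release lever is held down, then it slides with 2 to 5 N. The stop has rubber faces (about 3 N/mm): stop pushing at 8 to 10 N.
- release_pad (a point): Where to press the steel release lever: top of the plate, 38 mm behind its pin on the carriage top, about 105 mm above the board's underside at rest; it sinks about 6 mm. The plate is 24 wide; 17 mm further back (-x of the press) it ends in an upright lip that stands 12 mm above the plate. A fingertip on the plate can push the lip toward -x; that also keeps the lever down.
- cup_shoulder (a point): Centre of the cup's shoulder, the side of the cup (41 diameter, 16 thick) facing the tube; its narrower skirt is already started in the tube. It stands 8 to 18 mm out at first and moves along the press's x only, by about 5 N; it stays where it is pushed. Home: at tube_mouth within 1.5 mm.
- tube_mouth (a point): Centre of the tube's end face, where the cup's shoulder must come; fixed on the press, axes as the press.
- presser_face (a point): Centre of the round steel presser face (37 diameter) on the jaw, sprung, which meets the cup.
- presser: The same sprung round presser; its origin lies 18 mm behind its face.
- cup: The bearing cup; its origin is the point cup_shoulder, its z points along the press axis to the jaw.
- oil_bottle_mid (a point): Bystander: cream oil bottle with a red spout, 45 diameter, 165 high; point 80 mm up. Leave it.
- grease_tin_mid (a point): Bystander: grease tin, 73 diameter, 92 high; point half-way up. Leave it.
- hub_shell_mid (a point): Bystander: small bare aluminium hub shell, 52 x 62 x 52, lying; point half-way up. Leave it.

How it is judged:
By the outcome, as a careful person would: the job done as asked, in the order asked, and still so for the second after the job is handed in, with the robot touching nothing.
It also fails if it takes over 61 s, if anything falls off the work surface, if the arm or the gripper's body presses on something with over 40 N, if the wrist force passes 120 N, or if a joint passes its speed limit or range.

## Working session

There is one attempt and no reset: what is moved stays moved. The work goes in short steps, each a Python script; the robot and the scene stay as the last script left them, time stands still between calls to the robot, and variables do not carry over. Pictures are saved under pics/ and viewed, at most 10 in all, crops included, and the job is handed in when it is done.

```bash
ls; mkdir -p pics
python3 - <<'E'
from workcell import arm
import cv2
for n in("scene","top"):
    cv2.imwrite(f"pics/{n}0.png",arm.capture(n)[:,:,::-1]); print(n,arm.camera_info(n))
o=arm.observe();print(o)
E
```

```text
pics
scene {'fov_y': 46.02077379937624, 'cx': 324.3133666476391, 'cy': 244.26577210812917, 'distortion': array([0.01033489, 0.        , 0.        , 0.        , 0.        ]), 'xyz': array([ 195.87902701, -486.91214606,  463.67528504]), 'orientation': array([-0.51562601,  0.82276207, -0.20445364,  0.12406085])}
top {'fov_y': 55.013729610209054, 'cx': 323.3115777097332, 'cy': 244.7663024426166, 'distortion': array([-0.10989021,  0.        ,  0.        ,  0.        ,  0.        ]), 'xyz': array([484.88263364, 213.09510462, 952.47833763]), 'orientation': array([-0.02933592,  0.71117847, -0.70199505,  0.02382289])}
{'time': 0.1, 'q': array([ 1.09730584,  0.70701295, -0.02765977,  1.48491116,  0.0220018 ,
        0.95091002, -0.07547644]), 'joint_velocities': array([ 1.38107298e-03,  1.42714052e-04, -1.43835405e-03, -2.00062898e-03,
       -3.15996683e-05,  5.69621688e-04,  9.53222834e-04]), 'joint_efforts': array([ 4.78600734e-03, -8.84291410e+01,  1.23759616e+00, -2.36459988e+01,
        1.71837833e-02,  4.97922374e-03, -8.94470008e-05]), 'tcp_pos': array([ 240.56363848, -522.0162526 ,  230.89947498]), 'tool_rot': array([-4.58816502e-04,  9.76778933e-01,  2.14249143e-01, -1.01210249e-04]), 'contact_force': array([ 0.29197138,  0.57536589, -0.51774033]), 'wrist_torque': array([-0.00740468, -0.02275344, -0.06917457]), 'grasp_force': 0.0, 'gripper_width': 85.61090887693875}
```

View pics/scene0.png

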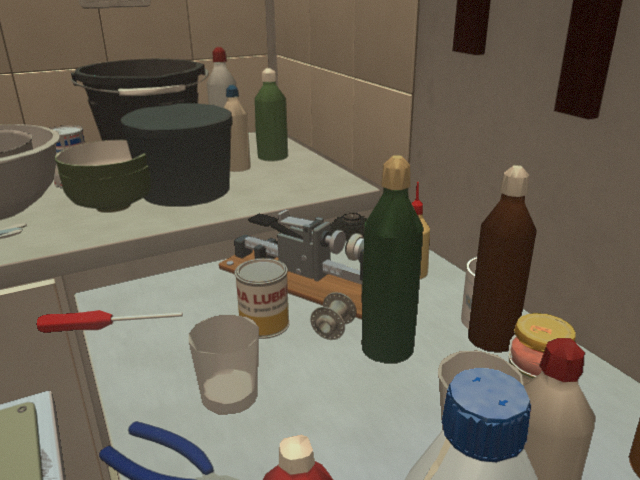

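View pics/top0.png

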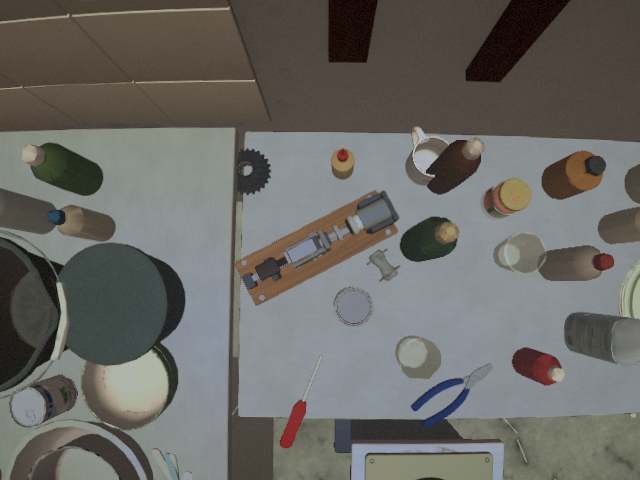

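The scene view shows the press behind the tin, with the bar running left to right. In the top view the board spans about (236,265) to (398,232), with the jaw advancing to the upper right. The tin is at (353,306), the hub at (382,265) and the oil bottle at (343,163). I'll enlarge the press.

```bash
cat > h.py <<'E'
import numpy as np, cv2
from scipy.spatial.transform import Rotation as R
from workcell import arm
def cam(n):
    c=arm.camera_info(n); f=240/np.tan(np.radians(c["fov_y"]/2))
    K=np.array([[f,0,c["cx"]],[0,f,c["cy"]],[0,0,1]])
    return K,np.array(c["distortion"]),R.from_quat(np.roll(c["orientation"],-1)).as_matrix(),np.array(c["xyz"])
def px2w(n,uv,z):
    K,d,Rm,t=cam(n)
    p=cv2.undistortPoints(np.array(uv,float).reshape(-1,1,2),K,d)[:,0]
    r=np.c_[p,np.ones(len(p))]@Rm.T
    return t+r*((np.broadcast_to(z,len(p))-t[2])/r[:,2])[:,None]
def w2px(n,P):
    K,d,Rm,t=cam(n)
    return cv2.projectPoints(np.array(P,float).reshape(-1,1,3),cv2.Rodrigues(Rm.T)[0],-Rm.T@t,K,d)[0][:,0]
E
python3 - <<'E'
from h import *
t=cv2.imread("pics/top0.png");cv2.imwrite("pics/top0c.png",cv2.resize(t[180:315,228:408],None,fx=4.4,fy=4.4,interpolation=cv2.INTER_CUBIC))
s=cv2.imread("pics/scene0.png");cv2.imwrite("pics/sc0c.png",cv2.resize(s[180:330,210:390],None,fx=4,fy=4,interpolation=cv2.INTER_CUBIC))
print(px2w("top",[(236,265),(375,190),(398,232),(256,304)],12).round())
print(px2w("top",[(237,130),(237,410),(353,306),(382,265),(343,163)],[0,0,92,52,150]).round())
E
```

```text
[[512. 399.  12.]
 [671. 115.  12.]
 [584.  68.  12.]
 [433. 356.  12.]]
[[800. 409.   0.]
 [213. 394.   0.]
 [436. 164.  92.]
 [514. 105.  52.]
 [691. 187. 150.]]
```

View pics/top0c.png

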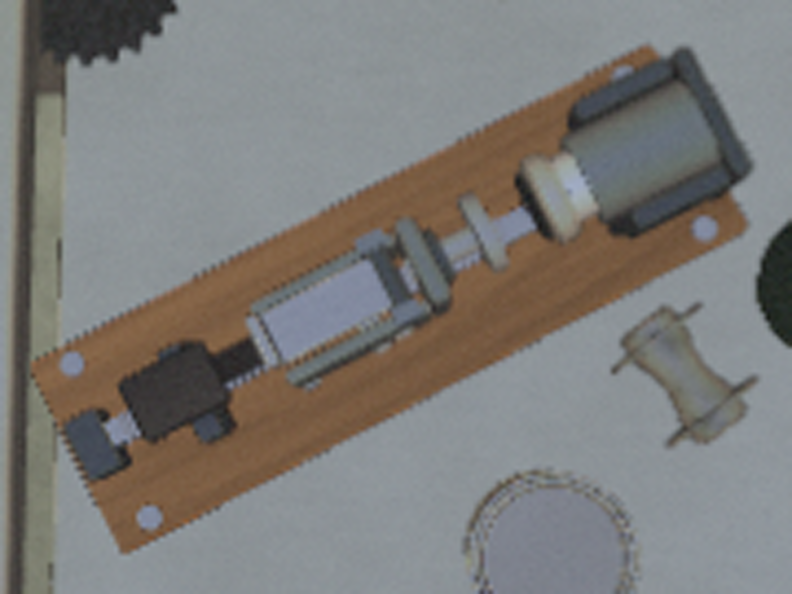

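View pics/sc0c.png

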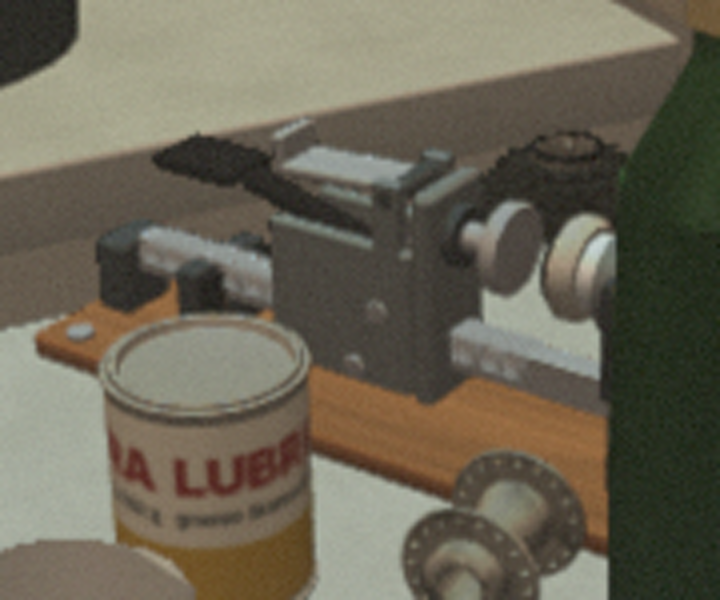

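Enlarged top crop: board corners (35,365), (652,45), (748,225), (125,552); trigger pad centre about (175,390); release plate from the lip (262,338) to the pin (395,285); presser face about (492,240); cup rear about (528,200) and tube mouth about (580,180).

```bash
cat >> h.py <<'E'
import json,os
if os.path.exists("press.json"):
    O,yaw=json.load(open("press.json")); O=np.array(O)
    ex=np.array([np.cos(yaw),np.sin(yaw),0]); ey=np.array([-ex[1],ex[0],0]); ez=np.array([0,0,1.])
    def P2W(p): return O+p[0]*ex+p[1]*ey+p[2]*ez
    def W2P(w): d=np.array(w)-O; return np.array([d@ex,d@ey,d[2]])
E
python3 - <<'E'
from h import *
c=lambda l:[(228+(u+.5)/4.4-.5,180+(v+.5)/4.4-.5) for u,v in l]
B=px2w("top",c([(35,365),(652,45),(748,225),(125,552)]),12)
print(B.round(1))
m=B.mean(0); d=(B[1]+B[2]-B[0]-B[3]); yaw=np.arctan2(d[1],d[0])
print(np.linalg.norm(d)/2, np.linalg.norm(B[0]-B[3]),np.linalg.norm(B[1]-B[2]),m,np.degrees(yaw))
json.dump([[m[0],m[1],0],yaw],open("press.json","w"))
E
python3 - <<'E'
from h import *
c=lambda l:[(228+(u+.5)/4.4-.5,180+(v+.5)/4.4-.5) for u,v in l]
names="pad padF padB lip_top pin presserTop cupbackTop cupshoulderTop tubeTop tail".split()
uv=c([(175,390),(222,372),(128,412),(258,338),(395,285),(482,230),(540,198),(565,188),(578,180),(97,442)])
z=[94,94,94,117,108,88,88,88,88,50]
W=px2w("top",uv,z)
for n,w in zip(names,W): print(n,w.round(1),W2P(w).round(1))
# scene check: reproject onto scene
s=cv2.imread("pics/scene0.png")
print(w2px("scene",[W[0],W[3],W[4],W[5]]).round(1))
# counter corner triangulation
def ray(n,uv):
    K,d,Rm,t=cam(n);p=cv2.undistortPoints(np.array([[uv]],float),K,d)[0,0];r=Rm@np.r_[p,1];return t,r/np.linalg.norm(r)
a,b=ray("scene",(381,188)),ray("top",(235,129))
x=np.linalg.lstsq(np.c_[a[1],-b[1]],b[0]-a[0],rcond=None)[0];print("counter",a[0]+x[0]*a[1],b[0]+x[1]*b[1])
E
```

```text
[[516.8 400.4  12. ]
 [671.  113.8  12. ]
 [586.5  68.6  12. ]
 [430.8 356.3  12. ]]
326.3395452719505 96.65650264110597 95.85709081299267 [551.27337989 234.80289215  12.        ] -61.6406725921248
pad [504.2 324.   94. ] [-100.8    1.    94. ]
padF [512.2 304.1  94. ] [-79.6  -1.5  94. ]
padB [494.6 343.8  94. ] [-122.8    1.9   94. ]
lip_top [525.7 287.1 117. ] [-58.2   2.3 117. ]
pin [549. 231. 108.] [  2.3  -3.8 108. ]
presserTop [574.6 194.5  88. ] [46.6  1.4 88. ]
cupbackTop [588.8 169.8  88. ] [75.   2.1 88. ]
cupshoulderTop [593.2 159.1  88. ] [86.6  0.9 88. ]
tubeTop [596.8 153.5  88. ] [93.1  1.4 88. ]
tail [481.6 364.1  50. ] [-1.469e+02  1.000e-01  5.000e+01]
[[263.4 217.8]
 [283.7 210.1]
 [312.5 224.9]
 [338.4 242.1]]
counter [782.27469059 395.61611349  73.93820144] [778.23367053 397.91967489  73.0743406 ]
```

```bash
cat >> h.py <<'E'
def quat(sgn=1):
    M=np.c_[sgn*ex,-sgn*ey,-ez]; return np.roll(R.from_matrix(M).as_quat(),1)
E
python3 - <<'E'
from h import *
def ray(n,uv):
    K,d,Rm,t=cam(n);p=cv2.undistortPoints(np.array([[uv]],float),K,d)[0,0];r=Rm@np.r_[p,1];return t,r/np.linalg.norm(r)
for n,u,v in[("green",(397,160),(450,229)),("brown",(515,170),(474,147)),("blue",(488,390),(630,335))]:
    a,b=ray("scene",u),ray("top",v)
    x=np.linalg.lstsq(np.c_[a[1],-b[1]],b[0]-a[0],rcond=None)[0];print(n,(a[0]+x[0]*a[1]).round(),(b[0]+x[1]*b[1]).round())
o=arm.observe();print(o["q"].round(2))
for s in(1,-1):
    for p in [(-100,1,130),(-100,1,60),(-100,1,330),(-40,1,104),(-90,1,104)]:
        q=arm.solve_ik(P2W(p),quat(s)); print(s,p,None if q is None else np.round(q,2))
for z in (350,420,480):
    q=arm.solve_ik([240.6,-522,z],o["tool_rot"]);print(z,None if q is None else np.round(q,2))
E
```

```text
green [560.  30. 266.] [563.  28. 267.]
brown [697. -19. 246.] [697. -18. 246.]
blue [ 408. -293.  233.] [ 397. -286.  229.]
[ 1.1   0.71 -0.03  1.48  0.02  0.95 -0.08]
1 (-100, 1, 130) [-0.97  1.02  0.81  1.52 -0.84  0.98 -2.56]
1 (-100, 1, 60) [-0.94  1.1   0.72  1.56 -0.91  0.84 -2.5 ]
1 (-100, 1, 330) [-0.15  0.9  -1.35  1.18  0.88  1.64  2.36]
1 (-40, 1, 104) [-0.83  1.02  0.69  1.55 -0.78  0.87 -2.5 ]
1 (-90, 1, 104) [-0.95  1.05  0.78  1.54 -0.87  0.93 -2.52]
-1 (-100, 1, 130) [-0.5   0.88 -0.25  1.5   0.27  0.79 -0.36]
-1 (-100, 1, 60) [-0.56  0.97 -0.14  1.55  0.19  0.63 -0.29]
-1 (-100, 1, 330) [-0.34  0.71 -0.65  1.19  0.42  1.37 -0.46]
-1 (-40, 1, 104) [-0.42  0.91 -0.22  1.53  0.26  0.73 -0.26]
-1 (-90, 1, 104) [-0.5   0.91 -0.21  1.53  0.25  0.73 -0.33]
350 [ 1.09  0.6  -0.02  1.25  0.01  1.28 -0.07]
420 [ 1.09  0.58 -0.02  1.06  0.01  1.5  -0.06]
480 [ 1.09  0.58 -0.01  0.84  0.01  1.72 -0.06]
```

Run:
```python
from h import *
o=arm.observe()
arm.gripper_to(0)
arm.move_linear([240.6,-522,420],rate=250)
arm.movep(P2W((-104,1,330)),quat(-1))
arm.move_linear(P2W((-104,1,104)),rate=200)
o=arm.observe();print(o["time"],W2P(o["tcp_pos"]),o["contact_force"],o["gripper_width"])
cv2.imwrite("pics/s1.png",cv2.resize(arm.capture("scene")[180:330,210:390,::-1],None,fx=4,fy=4,interpolation=cv2.INTER_CUBIC))
```

```text
6.1833 [-104.14406527    1.38222319  105.02980925] [0.80176049 0.36464585 0.10125383] 0.03431637925847614
```

View pics/s1.png

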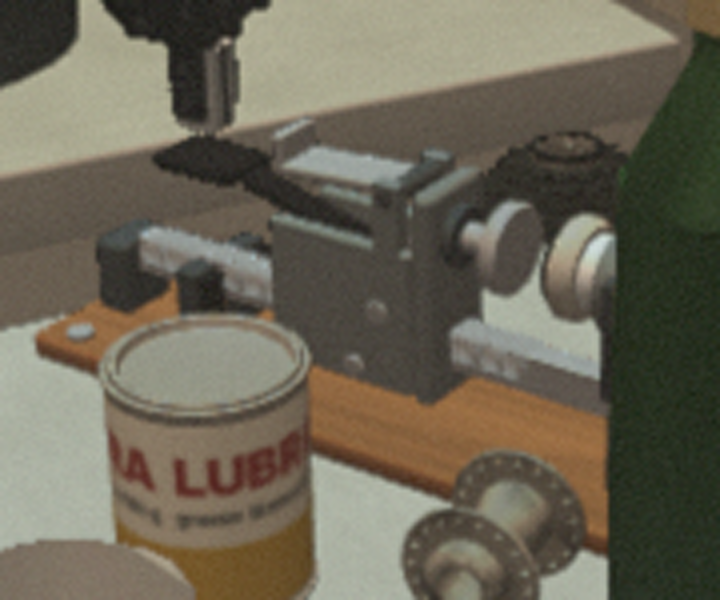

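Fingertip at (205,130) in the crop, just above the centre of the pad at (210,155). I'll do one monitored stroke.

```bash
cat >> h.py <<'E'
def stroke(x,y,ztop,zend=64.5,step=3,rate=60,flim=9.8):
    """press down at press-frame x,y in small steps; return log of (z,Fz); stop at flim"""
    arm.move_linear(P2W((x,y,ztop)),rate=120); b=arm.observe()["contact_force"]
    z=ztop; log=[]
    while z>zend:
        z=max(zend,z-step); arm.move_linear(P2W((x,y,z)),rate=rate)
        o=arm.observe(); f=o["contact_force"]-b; log.append((round(W2P(o["tcp_pos"])[2],1),round(float(f[2]),1),round(float(f@ex),1)))
        if f[2]>flim: break
    return log,o["time"]
E
python3 - <<'E'
from h import *
print(arm.observe()["time"])
l,t=stroke(-104,1,97,step=4);print(l,t)
arm.move_linear(P2W((-104,1,100)),rate=150);o=arm.observe();print(o["time"],W2P(o["tcp_pos"]))
cv2.imwrite("pics/t2.png",cv2.resize(arm.capture("top")[180:315,228:408,::-1],None,fx=4.4,fy=4.4,interpolation=cv2.INTER_CUBIC))
E
```

```text
6.2333
[(np.float64(92.8), 0.7, 0.6), (np.float64(88.8), 0.4, -0.7), (np.float64(84.9), 2.3, 0.0), (np.float64(80.9), 2.3, -0.2), (np.float64(76.8), 0.9, 0.3), (np.float64(72.9), 1.9, -0.6), (np.float64(68.8), 2.0, -1.1), (np.float64(65.0), 2.2, -1.4), (np.float64(64.6), 4.7, -2.5)] 8.7333
9.1167 [-103.65338654    1.16076255  100.53665329]
```

View pics/t2.png

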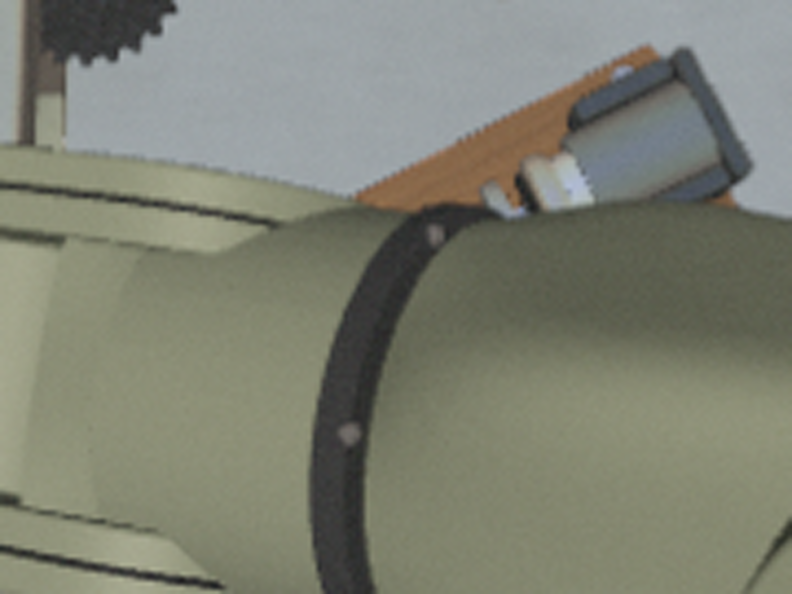

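The first stroke was free, as expected: about 2 N, and the presser edge moved from about 461 to 483 px, near the cup at (520,185). I'll keep pumping and track the carriage by template matching in the scene view.

```bash
cat >> h.py <<'E'
s0=cv2.imread("pics/scene0.png")
def track(img,ref,box,span=(-6,45)):
    """shift (mm along press x) of the patch box=(u0,v0,u1,v1) of ref, by NCC"""
    u0,v0,u1,v1=box; r=cv2.matchTemplate(img[v0-15:v1+25,u0-10:u1+45],ref[v0:v1,u0:u1],cv2.TM_CCOEFF_NORMED)
    _,s,_,(du,dv)=cv2.minMaxLoc(r); du-=10;dv-=15
    a,b=w2px("scene",[P2W((0,-25,80)),P2W((20,-25,80))]); k=(b-a)/20
    return round(float(np.dot([du,dv],k)/(k@k)),1),(du,dv),round(s,2)
BOX=(280,237,312,275)
E
cat > go.py <<'E'
from h import *
import sys
x=float(sys.argv[1])
for i in range(int(sys.argv[2])):
    l,t=stroke(x,1,97,zend=65,step=3); print([(float(a),b) for a,b,_ in l][4:],t)
    if l[-1][1]>9.8:
        print("STIFF");  break
    arm.move_linear(P2W((x,1,99)),rate=150)
    im=arm.capture("scene")[:,:,::-1].copy(); T=track(im,s0,BOX); print(T); x=-104+T[0]
cv2.imwrite(f"pics/s{int(t*10)}.png",im if l[-1][1]<=9.8 else arm.capture("scene")[:,:,::-1])
print(x,arm.observe()["time"])
E
python3 - <<'E'
from h import *
im=arm.capture("scene")[:,:,::-1].copy();print(track(im,s0,BOX))
E
python3 go.py -97 1
```

```text
(5.7, (3, 1), 0.78)
[(81.9, 0.1), (78.9, 2.9), (75.8, 1.0), (72.9, 2.4), (69.9, 2.1), (66.8, 0.6), (65.0, 3.9)] 12.2167
(17.1, (9, 3), 0.72)
-86.9 12.6417
```

```bash
python3 go.py -88 2
```

```text
[(82.1, 4.3), (79.1, 5.3), (76.1, 6.0), (73.1, 4.6), (70.2, 5.4), (67.0, 3.0), (65.1, 5.3)] 15.6417
(26.3, (14, 4), 0.68)
[(82.1, 4.1), (79.2, 5.3), (75.9, 0.7), (73.1, 4.9), (70.3, 7.0), (67.2, 4.9), (65.4, 9.0)] 19.0667
(30.2, (16, 5), 0.7)
-73.8 19.4917
```

```bash
ls -t pics|head -3
python3 - <<'E'
import cv2,glob,os
f=max(glob.glob("pics/s1*.png"),key=os.path.getmtime);print(f)
s=cv2.imread(f);cv2.imwrite("pics/v1.png",cv2.resize(s[180:330,210:390],None,fx=4,fy=4,interpolation=cv2.INTER_CUBIC))
E
```

```text
s190.png
s122.png
t2.png
pics/s190.png
```

View pics/v1.png

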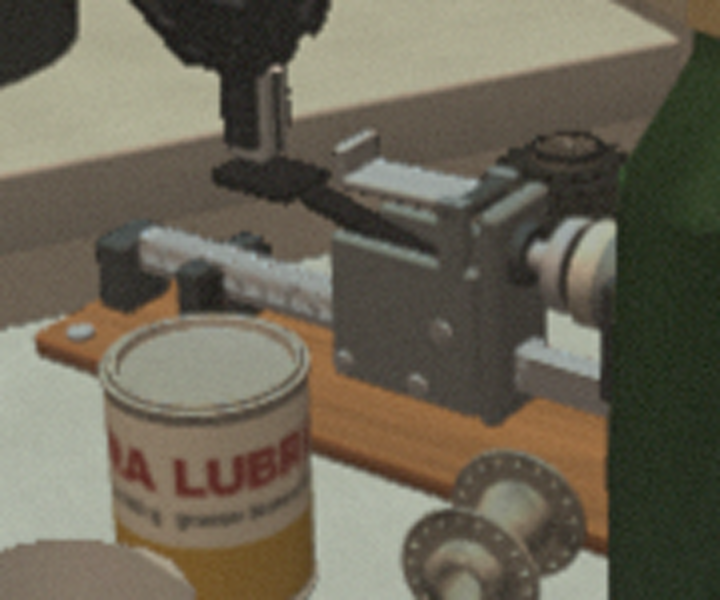

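The pad is now at (270,178) with the fingertip just above it. The presser is against the cup, and the cup has moved in by about 10 mm. I'll make the next stroke slow and finely monitored.

```bash
cat > fin.py <<'E'
from h import *
import sys
x=float(sys.argv[1])
arm.move_linear(P2W((x,1,97)),rate=120); b=np.mean([(arm.dwell(.03),arm.observe()["contact_force"])[1] for _ in range(4)],0)
z=97; L=[]; stiff=False
while z>65 and not stiff:
    z=max(65,z-(5 if z>84 else 2)); arm.move_linear(P2W((x,1,z)),rate=50)
    F=[]
    for _ in range(3): arm.dwell(.03); F.append(arm.observe()["contact_force"][2]-b[2])
    f=float(np.mean(F)); L.append((z,round(f,1),round(max(F)-min(F),1))); stiff=f>10
print(L,stiff)
arm.move_linear(P2W((x,1,99)),rate=100)
im=arm.capture("scene")[:,:,::-1].copy(); print(track(im,s0,BOX)); t=arm.observe()["time"];print(t)
cv2.imwrite(f"pics/f{int(t*10)}.png",im)
E
python3 fin.py -72
```

```text
[(92, 0.2, np.float64(1.1)), (87, 5.1, np.float64(1.5)), (82, 4.8, np.float64(0.6)), (80, 6.3, np.float64(0.4)), (78, 1.1, np.float64(0.6)), (76, 3.9, np.float64(0.6)), (74, 7.4, np.float64(1.1)), (72, 1.3, np.float64(0.4)), (70, 2.8, np.float64(1.7)), (68, 6.1, np.float64(0.4)), (66, 3.9, np.float64(1.1)), (65, 10.2, np.float64(0.9))] True
(32.0, (17, 5), 0.68)
24.6167
```

```bash
ls -tr pics
python3 - <<'E'
from h import *
a=cv2.imread("pics/s122.png");b=cv2.imread("pics/s190.png");c=cv2.imread("pics/f246.png") 
up=lambda i:cv2.resize(i,None,fx=6,fy=6,interpolation=cv2.INTER_CUBIC)
k=np.subtract(*w2px("scene",[P2W((20,-25,80)),P2W((0,-25,80))]))/20;print(k)
def tr(p,q,box):
    u0,v0,u1,v1=box;r=cv2.matchTemplate(up(q[v0-10:v1+10,u0-10:u1+25]),up(p[v0:v1,u0:u1]),cv2.TM_CCOEFF_NORMED)
    _,s,_,m=cv2.minMaxLoc(r);d=np.array(m)/6-10;return round(float(d@k/(k@k)),1),d.round(2),round(s,2)
for n,p,q,bx in[("190-246 carr",b,c,(293,238,345,285)),("presser",b,c,(335,233,358,260)),("0-190",s0,b,(278,234,325,278)),("0-122",s0,a,(278,234,325,278)),("0-246",s0,c,(278,234,325,278))]: print(n,tr(p,q,bx))
cv2.imwrite("pics/cmp.png",np.hstack([cv2.resize(i[222:272,325:368],None,fx=6,fy=6,interpolation=cv2.INTER_CUBIC) for i in(s0,b,c)]))
E
```

```text
scene0.png
top0.png
top0c.png
sc0c.png
s1.png
t2.png
s122.png
s190.png
v1.png
f246.png
[0.5314014  0.15784493]
190-246 carr (2.9, array([1.5, 0.5]), 0.97)
presser (0.4, array([0.17, 0.17]), 0.94)
0-190 (30.2, array([16.  ,  4.83]), 0.79)
0-122 (18.3, array([9.67, 3.  ]), 0.81)
0-246 (33.0, array([17.5 ,  5.33]), 0.78)
```

View pics/cmp.png

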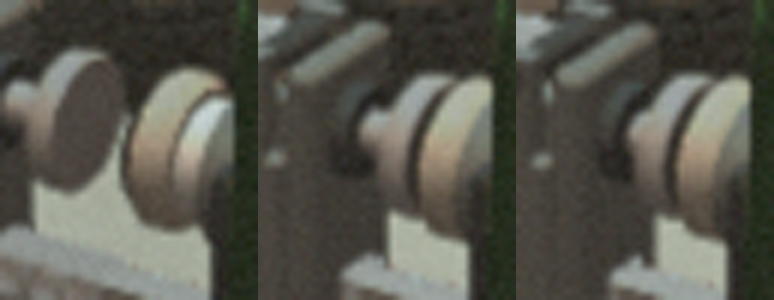

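In the last stroke the carriage moved about 3 mm while presser and cup stayed put (cup edge at 160 then 162 px in the panels), so the spring is compressing and the cup appears to be home. I'll move the arm aside and check once from above, before releasing.

Run:
```python
from h import *
arm.move_linear(P2W((-72,1,230)),rate=250)
q=arm.observe()["q"]; q2=q.copy(); q2[0]+=0.65
arm.move_joints(q2); print(arm.observe()["tcp_pos"],arm.observe()["time"])
cv2.imwrite("pics/top3.png",cv2.resize(arm.capture("top")[180:315,228:408,::-1],None,fx=4.4,fy=4.4,interpolation=cv2.INTER_CUBIC))
```

```text
[592.93031425 -74.37041475 229.79278979] 26.7167
```

View pics/top3.png

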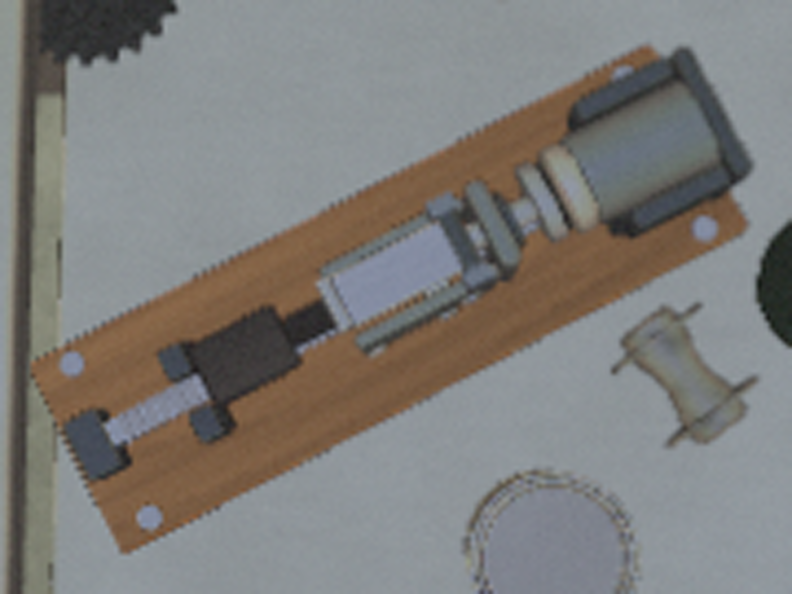

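From above, the cup (570,185) sits flush against the tube and no white skirt shows any more, so it is home. The lip is at (330,298) in the crop and the release plate ends at the pin (465,250). Next I'll locate the release pad, checking that the green bottle didn't shift and returning higher up.

```bash
cat > rel.py <<'E'
from h import *
c=lambda l:[(228+(u+.5)/4.4-.5,180+(v+.5)/4.4-.5) for u,v in l]
A=[W2P(w).round(1) for w in px2w("top",c([(327,297),(338,292),(342,308),(466,250),(465,228),(484,272)]),[117,117,105,112,112,112])]
B=[W2P(w).round(1) for w in px2w("top",c([(258,338)]),117)]
print("lip back,front,plate start,pin:",A,B)
im=arm.capture("top")[:,:,::-1]; t0=cv2.imread("pics/top0.png")
for b in[(395,210,462,265),(365,245,402,285),(330,283,378,330),(328,145,358,182)]:
    print("bystander diff",np.abs(im[b[1]:b[3],b[0]:b[2]].astype(int)-t0[b[1]:b[3],b[0]:b[2]]).mean().round(1),end=" ")
print()
w=arm.observe()["tcp_pos"]; arm.move_linear([w[0],w[1],300],rate=250)
arm.movep(P2W((-8,0,300)),quat(-1))
o=arm.observe();print(o["time"],W2P(o["tcp_pos"]))
E
python3 rel.py
```

```text
lip back,front,plate start,pin: [array([-25.1,   4.1, 117. ]), array([-20.1,   3.9, 117. ]), array([-21.8,  -1.8, 105. ]), array([ 35.1,  -4.8, 112. ]), array([ 39. ,   3.5, 112. ]), array([ 37.5, -16.5, 112. ])] [array([-58.2,   2.3, 117. ])]
bystander diff 2.6 bystander diff 2.2 bystander diff 2.2 bystander diff 3.5 
28.4667 [-6.44920637e+00 -1.51676856e-02  2.99752371e+02]
```

```bash
cat > rel2.py <<'E'
from h import *
def F(n=2):
    r=[]
    for _ in range(n): arm.dwell(.03); r.append(arm.observe()["contact_force"]-b)
    f=np.mean(r,0); return round(float(f[2]),1),round(float(f@ex),1)
x,y,z=-5,0,110
arm.move_linear(P2W((x,y,135)),rate=200); arm.move_linear(P2W((x,y,110)),rate=100)
arm.dwell(.1); b=np.mean([(arm.dwell(.03),arm.observe()["contact_force"])[1] for _ in range(4)],0)
L=[]
while z>97.5:
    z-=1; arm.move_linear(P2W((x,y,z)),rate=40); f=F(); L.append((z,*f))
    if f[0]>7.5: break
print(L,arm.observe()["time"]); L=[]
x0=x
while x>x0-60:
    x-=4 if x>x0-32 else 1.5
    arm.move_linear(P2W((x,y,z)),rate=60); f=F(); L.append((x,*f))
    if f[0]<2.5: z-=.5
    if f[0]>9: z+=.4
    if f[1]>7.5: break
print(L,z,arm.observe()["time"])
o=arm.observe();print(W2P(o["tcp_pos"]))
json.dump([x,z,list(b)],open("rel.json","w"))
im=arm.capture("scene")[:,:,::-1].copy();cv2.imwrite("pics/r.png",im)
E
python3 rel2.py
```

```text
[(109, -0.4, 0.5), (108, -0.5, -0.4), (107, -0.1, 0.5), (106, 6.7, 0.6), (105, 4.6, -2.3), (104, 5.8, -1.7), (103, 6.2, -2.1), (102, 6.3, -2.0), (101, 15.6, -1.7)] 32.925
[(-9, 16.5, -1.5), (-13, 12.4, -1.1), (-17, 8.2, -0.9), (-21, 8.2, -1.0), (-25, 8.5, 0.3), (-29, 7.8, -1.1), (-33, 8.0, -1.2), (-37, 8.2, -0.8), (-38.5, 8.9, 0.6), (-40.0, 8.5, 0.9), (-41.5, 8.8, 0.7), (-43.0, 9.4, 1.7), (-44.5, 6.8, 0.7), (-46.0, 6.6, 0.9), (-47.5, 6.8, 1.4), (-49.0, 6.7, 0.8), (-50.5, 6.6, 0.7), (-52.0, 6.9, 1.2), (-53.5, 6.7, 0.6), (-55.0, 6.5, 0.8), (-56.5, 6.9, 1.2), (-58.0, 6.2, 1.2), (-59.5, 7.2, 0.8), (-61.0, 6.3, 0.6), (-62.5, 7.1, 0.6), (-64.0, 6.3, 1.0), (-65.5, 6.7, 0.8)] 102.20000000000002 41.475
[-65.46819159   0.28861007 102.5902092 ]
```

```bash
cat > rel3.py <<'E'
from h import *
im=cv2.imread("pics/r.png")
BX=(278,234,325,278); u0,v0,u1,v1=BX
r=cv2.matchTemplate(im[v0-15:v1+25,u0-25:u1+45],s0[v0:v1,u0:u1],cv2.TM_CCOEFF_NORMED);_,s,_,m=cv2.minMaxLoc(r);print("shift px",m[0]-25,m[1]-15,s)
x,z,b=json.load(open("rel.json"));b=np.array(b);L=[]
if s<.6 or m[0]-25>2: raise SystemExit("check")
x0=x;f=(0,0)
while x>x0-45 and f[1]<7.5:
    x-=1.5; arm.move_linear(P2W((x,0,z)),rate=60)
    r=[]
    for _ in range(2): arm.dwell(.02); r.append(arm.observe()["contact_force"]-b)
    q=np.mean(r,0); f=(round(float(q[2]),1),round(float(q@ex),1)); L.append((x,*f))
    if f[0]<2.5: z-=.5
print(L,arm.observe()["time"])
json.dump([x,z,list(b)],open("rel.json","w"))
E
python3 rel3.py
```

```text
shift px -15 -5 0.7372717261314392
[(-67.0, 7.1, 2.0), (-68.5, 5.9, 1.6), (-70.0, 6.4, 1.7), (-71.5, 5.3, 1.3), (-73.0, 5.2, 2.4), (-74.5, 5.2, 1.5), (-76.0, 4.6, 1.9), (-77.5, 4.7, 7.7)] 43.7917
```

Run:
```python
from h import *
x,z,b=json.load(open("rel.json"));b=np.array(b)
def F(n=4):
    r=[]
    for _ in range(n): arm.dwell(.03); r.append(arm.observe()["contact_force"]-b)
    f=np.mean(r,0); return round(float(f[2]),1),round(float(f@ex),1)
f=F();print(f)
if f[1]<7: x-=.6; arm.move_linear(P2W((x,0,z)),rate=30); f=F(); print(x,f)
while f[1]>3.5:
    x+=.5; arm.move_linear(P2W((x,0,z)),rate=30); f=F(); print(x,f)
arm.move_linear(P2W((x,0,z+35)),rate=60)
arm.move_linear(P2W((x,0,230)),rate=250)
q=arm.observe()["q"]; w=arm.observe()["tcp_pos"]
arm.move_linear([w[0],w[1],300],rate=250)
q=arm.observe()["q"];q[0]+=.65; arm.move_joints(q)
print(arm.observe()["time"],arm.observe()["tcp_pos"])
im=arm.capture("top")[:,:,::-1]
cv2.imwrite("pics/end.png",cv2.resize(im[180:315,228:408],None,fx=4.4,fy=4.4,interpolation=cv2.INTER_CUBIC))
```

```text
(4.5, 7.7)
-77.0 (4.8, 6.2)
-76.5 (3.9, 4.9)
-76.0 (3.6, 1.7)
48.1917 [592.58763538 -70.40482662 299.61475122]
```

View pics/end.png

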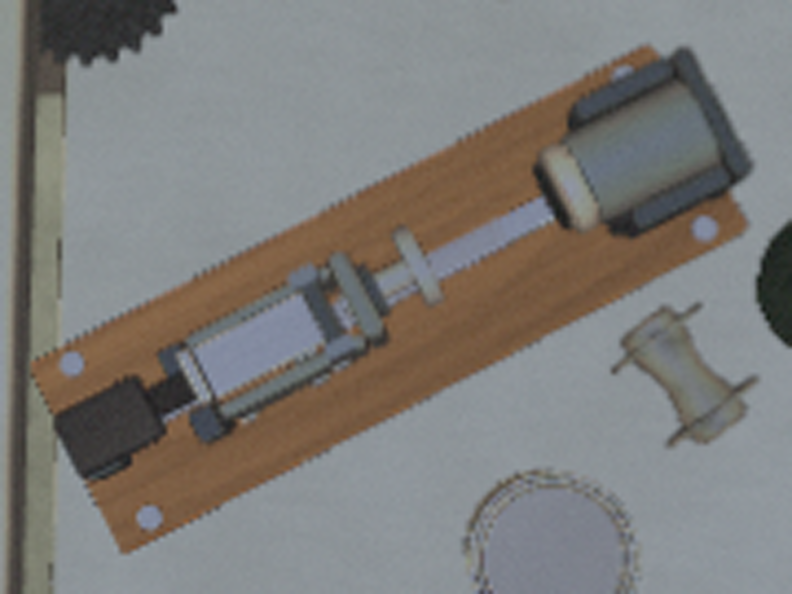

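The carriage's rear rests on the two stop posts (175,355) and (210,420), the cup (570,185) is flush with the tube, and the hub and tin haven't moved.

```bash
python3 -c "
from workcell import arm
print(arm.hand_in())"
```

```text
the job is handed in; nothing more can be done
None
```

The job is handed in: the last picture shows the cup tight against the tube, the carriage back on its rear stop and the hub shell and tin unmoved. The arm finished clear at 48 s. The stroke where I stopped read 10.2 N, and I did not look at the oil bottle again after the release.

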